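# Draw the spirit level out from under the coin tray

### The job

The small wooden spirit level has been left in the open cash box with one end in under the fixed red coin tray, so it is too long to come straight up. Take hold of it, tilt its free end up out of the mouth, draw it out on the slant without forcing it against the box, and do not disturb the other goods on the counter. Finish still holding it in the gripper, still, vial up and about level, with the whole of it at least 5 cm above the top of the box.

Things in the scene. Friction and masses are not known exactly. Their poses are not given: they have to be found in the camera images.
- cashbox: Green tin cash box, fixed, open at the top. Origin: centre of its underside, on the counter; x along its length from the coin tray end (-x, towards the robot) to the far end, z up. Outside 256 x 186 mm (x by y), rim 84 mm high; inside 250 x 180 mm, walls 3 mm, inner floor 4 mm above the counter. The open mouth is the 180 x 180 mm at the +x end.
- tray_edge (a point): Middle of the lower edge of the fixed red coin tray where the mouth begins: x = -55, y = 0, z = 80 mm in the box's frame, same axes. The tray, a 4 mm sheet with its top at 84 mm and coins up to 5 mm higher on it, roofs the inside from here to the -x end wall (70 mm), full width.
- lid_edge (a point): Middle of the free edge of the box's green lid, fixed wide open: folded back over the +y side, 180 mm long (x), sloping from the rim down to this edge on the counter about 165 mm beyond the side wall.
- level: Wooden spirit level, brass ends, green vial on top: bar 230 mm long (x), 24 wide (y), 28 high (z), 140-280 g, balanced at its middle. Origin: centre of its underside. Starts flat on the box floor, vial up, within 6 degrees and 25 mm of the box's middle line, its -x end 5 to 15 mm from the end wall, so some 60 mm in under the coin tray; its +x end lies in the mouth.
- level_tray_end (a point): Middle of the level's -x end face, 14 mm above its underside: the end that starts under the coin tray.
- level_free_end (a point): Middle of the level's +x end face, 14 mm above its underside: the end that starts in the open mouth.
- padlock: Bystander, loose: red-painted steel padlock lying flat, body 34 x 48 x 22 mm, shackle 30 mm long towards +x; origin at the centre of the body's underside
- pipe_wrench: Bystander, loose: small black cast iron pipe wrench lying flat, about 190 mm long along its x axis, 14 mm thick; origin at its underside, in the shank near the jaws
- file_handle: Bystander, loose: turned boxwood file handle standing on end, 105 mm tall, 34 mm across at most; origin at the centre of its foot
- hinge_a: Bystander, loose: galvanized hinge half lying flat, 75 x 32 x 4 mm with two 8 mm thick knuckles; origin at the centre of its underside
- hinge_b: Bystander, loose: galvanized hinge half lying flat, 75 x 32 x 4 mm with two 8 mm thick knuckles; origin at the centre of its underside
- hinge_c: Bystander, loose: galvanized hinge half lying flat, 75 x 32 x 4 mm with two 8 mm thick knuckles; origin at the centre of its underside
- hinge_d: Bystander, loose: galvanized hinge half lying flat, 75 x 32 x 4 mm with two 8 mm thick knuckles; origin at the centre of its underside
Mind the look-alikes: they are no part of the job. What is shaped like the level but black or pink is not meant.

How it is judged:
On the way:
1. the level's free end is up above the rim of the box, while its other end is still inside under the coin tray (z of level_free_end in the frame of cashbox above 0.09 m and z of level_tray_end in the frame of cashbox below 0.08 m and x of level_tray_end in the frame of tray_edge below 0 m), for 0.1 s.
At the end, for the whole second after the job is handed in: Held in the fingers (over 2 N), not touching the cash box, the middles of both end faces over 145 mm above the counter (underside some 50 mm above the 84 mm box top), long axis within 15 degrees of horizontal, vial up within 17 degrees, and still (under 3 cm/s) (height (world z) of each of level_tray_end, level_free_end above 0.145 m and angle between level's own x axis and vertical between 1.31 and 1.83 rad and angle between level's own z axis and vertical below 0.3 rad and contact force between the fingers and level above 2 N and contact force between level and cashbox below 0.2 N and linear speed of level below 0.03 m/s); the arm keeps its last pose, push and grip.
It fails at once if with its free end lifted off the floor of the box, the level is forced against the box (more than 30 N) (z of level_free_end in the frame of cashbox above 0.028 m and contact force between level and cashbox above 30 N).
It fails at once if one of the other goods on the counter is shifted by more than 25 mm (distance of any of padlock, pipe_wrench, file_handle, hinge_a, hinge_b, hinge_c, hinge_d from where it was at the start of the episode above 0.025 m).
It also fails if it takes over 42 s, if anything falls off the work surface, if the arm or the gripper's body presses on something with over 40 N, if the wrist force passes 120 N, or if a joint passes its speed limit or range.

### The arm

A 6-joint arm with a two-finger parallel gripper is mounted at the origin on the work surface. World frame = base frame: x ahead of the robot, y to its left, z up, the work surface at z = 0. Lengths are in m, angles in rad, forces in N, time in s.
With the tool pointing down it reaches from about 0.35 to 0.95 m from the base axis. Payload 17.4 kg.
Tool frame: the origin (TCP) lies where the fingers leave the gripper's body, on its centre line; the fingertips stand 84 mm ahead of it and the grasp point (between the pads) lies 65 mm ahead of it; z points along the fingers, y is the line along which they close (so a half turn about z gives the same grasp; the last joint's range is limited). The gripper opens to 93 mm and grips with 3 to 60 N. Pads are 15 mm wide; open, the fingers measure 128 mm over their backs; the gripper's body (75 mm by 188 mm) begins 65 mm behind the grasp point.
Start: joints at [1.283, 0.116, 1.442, -0, 1.584, -0.038], TCP at [0.167, 0.654, 0.303] pointing down, gripper open.
Joint ranges: [-2.83, 2.83], [-0.83, 2.19], [0.07, 2.5], [-1.14, 4.28], [0.01, 3], [-2.97, 2.97]. Speed limits (rad/s): [1.89, 1.89, 2.22, 3.14, 3.14, 3.14].

### API

Orientations are given as [roll, pitch, yaw] about the fixed x, y, z axes, in that order (R = Rz(yaw) Ry(pitch) Rx(roll)).
In Python, from bench import ctrl, get_image, get_calibration, workorder gives the robot as it stands.
- The arm moves only by the tool move_arm, never from a script. Its argument "deltas" is a list of rows, each a list of 7 numbers: the opening, from 0 (shut) to 1 (fully open), then the shift along the tool's x, y, z in a scale on which 1.0 is 500 mm, then the turn, a rotation vector about the tool's x, y, z in shares of 60 degrees (1.0 is 60 degrees). In form: [[grip, tx, ty, tz, wx, wy, wz], ...]. A call has 1 to 10 rows; each row is the pose to reach, as a shift and turn from the pose commanded when the call began, along the tool's axes at that moment; what a row does not reach only later rows make up. A row lasts 1/12 s, in which the tool goes at most 41.7 mm and 7.16 degrees, less where a joint would pass 70% of its speed; a pose out of reach is approached as far as the arm can. A shift or turn number past 1, either way, is cut back to 1. A call with a gripper value outside its range is refused whole. The fingers move at their own pace and stop on an object; "squeeze" is the grip in N (left out, the last holds). Time passes only in rows, so rows that repeat a pose let the fingers close. It gives the time, the measured TCP pose, the force, the opening and the grip force at its end, in the units of the state.
- ctrl.state(): the state, without advancing time (a new reading comes with each control period).
- get_image(name): name is "scene" or "top" or "wrist"; returns the picture (420x560x3 uint8, red, green, blue); there is no depth.
- get_calibration(name): a dict with "camera_matrix" (3x3 intrinsics, pixels), "view" (4x4, takes a point from world to camera coordinates). Camera axes: x right, y up, looking along -z (the intrinsics and any distortion apply to the point x, -y, -z); pixel columns grow to the right and rows downward; lengths in m; the calibration is good to about 2 mm. The wrist camera is an equidistant fisheye: a pixel r from the principal point sees the ray r / f radians off the axis. A picture is of the moment at which its call begins: read the wrist's pose just before it. get_calibration takes no time and is no camera call; for the wrist camera it gives the pose at the moment of the call.
- workorder.finish_job(): hands the job in; it is judged then, once.
The state is a dict: "time_s": time; "joint_positions": joint angles; "joint_velocities": joint speeds; "effort": joint torques, N m; "tool_pos": TCP position; "orientation": TCP orientation; "force": force on the tool from outside, world axes, zero at the start; "ft_torque": the same for the moment, N m; "width": finger opening in m; "grasp_force": force on a finger pad.
Only numpy, scipy, OpenCV 4.12 (cv2) and the standard library are available. Lean on these libraries where they do the work, as an engineer would, in place of code of your own. Each camera call takes 0.05 s, during which the arm holds its last target. There are 200 camera calls.

## Working session

There is one attempt and no reset: what is moved stays moved. The work goes in short steps, Python scripts to look and compute and a tool call to move; the robot and the scene stay as the last step left them, time stands still between calls to the robot, and variables do not carry over. Pictures are saved under pics/ and viewed, at most 10 in all, crops included, and the job is handed in when it is done.

Besides the shell and the picture viewer there is one more tool, called after "Call:" by a JSON object that holds its "method" and its "body", one argument or row to a line. move_arm: Moves the arm, as the interface text tells. Its arguments: {"type":"object","properties":{"deltas":{"type":"array","items":{"type":"array","items":{"type":"number"}}},"squeeze":{"type":"number"}},"required":["deltas"]}

```bash
ls; mkdir -p pics
python3 - <<'E'
from bench import ctrl,get_image,get_calibration
import cv2,numpy as np
s=ctrl.state();print(s)
for n in("scene","top"):
    im=get_image(n);cv2.imwrite(f"pics/{n}0.png",im[:,:,::-1])
    c=get_calibration(n);print(n,{k:np.round(v,4).tolist() if not isinstance(v,str) else v for k,v in c.items()})
im=get_image("wrist");cv2.imwrite("pics/wrist0.png",im[:,:,::-1]);c=get_calibration("wrist");print({k:np.round(v,4).tolist() if not isinstance(v,str) else v for k,v in c.items()})
a=cv2.imread("pics/scene0.png");b=cv2.imread("pics/top0.png")
E
```

```text
pics
{'time_s': 0.0, 'joint_positions': array([ 1.28318851e+00,  1.16480168e-01,  1.44223771e+00, -2.83126724e-05,
        1.58397450e+00, -3.77731997e-02]), 'joint_velocities': array([-0.00228453,  0.00058533,  0.00073094,  0.00067166, -0.00165437,
       -0.00094556]), 'effort': array([-4.01844678e-03, -7.21274972e+01, -6.22593999e+01,  7.78048276e-02,
        2.39480106e-02, -9.99037866e-05]), 'tool_pos': array([0.16685951, 0.65395259, 0.30202615]), 'orientation': array([-3.14049265e+00, -1.32397252e-05,  2.89175767e+00]), 'force': array([ 1.18992305, -0.34158865, -0.81385598]), 'ft_torque': array([0.00126585, 0.01687552, 0.00564512]), 'grasp_force': 0.0, 'width': 0.0932624406413816}
scene {'camera_matrix': [[465.0993, 0.0, 282.4864], [0.0, 465.0993, 206.7553], [0.0, 0.0, 1.0]], 'view': [[-0.0066, 1.0, -0.0068, -0.0075], [-0.8074, -0.0013, 0.59, 0.3016], [0.5899, 0.0094, 0.8074, -1.5372], [0.0, 0.0, 0.0, 1.0]]}
top {'camera_matrix': [[427.7281, 0.0, 277.9128], [0.0, 427.7281, 210.2293], [0.0, 0.0, 1.0]], 'view': [[0.0027, -1.0, 0.0011, 0.0353], [0.9888, 0.0029, 0.1494, -0.4463], [-0.1494, 0.0007, 0.9888, -1.477], [0.0, 0.0, 0.0, 1.0]]}
{'camera_matrix': [[325.1923, 0.0, 273.6889], [0.0, 325.1923, 204.748], [0.0, 0.0, 1.0]], 'view': [[0.2469, 0.969, -0.0014, -0.6752], [-0.9287, 0.2363, -0.2858, 0.0329], [-0.2766, 0.0718, 0.9583, -0.3914], [0.0, 0.0, 0.0, 1.0]]}
```

View pics/top0.png

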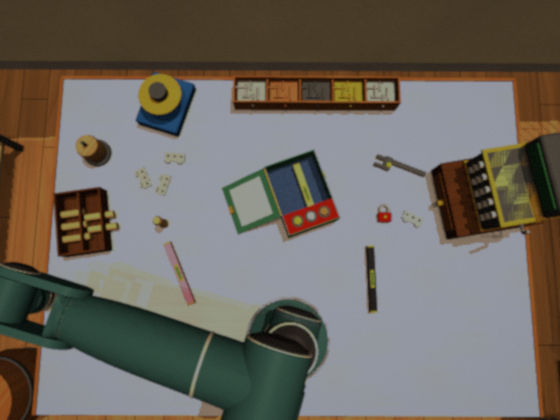

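View pics/scene0.png

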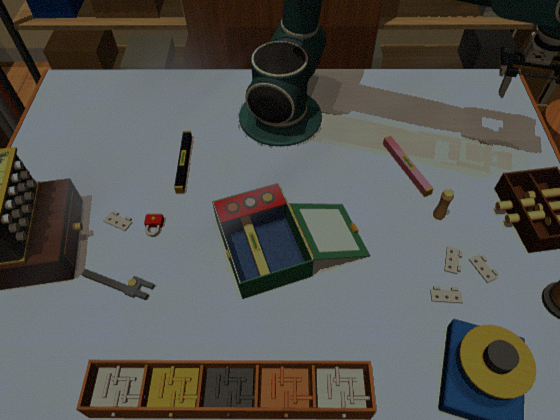

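The candidates in the top view are the black bar (371,280) on the counter, the pink bar (180,273) on the counter, and the yellow wooden bar (303,182) in the cash box. The bar in the box with one end under the red tray fits the description, so I'll confirm it in an enlarged crop.

Run:
```python
import cv2,numpy as np
a=cv2.imread("pics/top0.png")[140:245,218:346];b=cv2.imread("pics/scene0.png")[178:300,208:374]
a=cv2.resize(a,None,fx=3.1,fy=3.1,interpolation=cv2.INTER_CUBIC);b=cv2.resize(b,None,fx=2.4,fy=2.4,interpolation=cv2.INTER_CUBIC)
h=max(a.shape[0],b.shape[0])
o=np.zeros((h,a.shape[1]+b.shape[1],3),np.uint8);o[:a.shape[0],:a.shape[1]]=a;o[:b.shape[0],a.shape[1]:]=b
print(o.shape,a.shape)
cv2.imwrite("pics/crop1.png",np.clip(o*1.5,0,255).astype(np.uint8))
```

```text
(326, 795, 3) (326, 397, 3)
```

View pics/crop1.png

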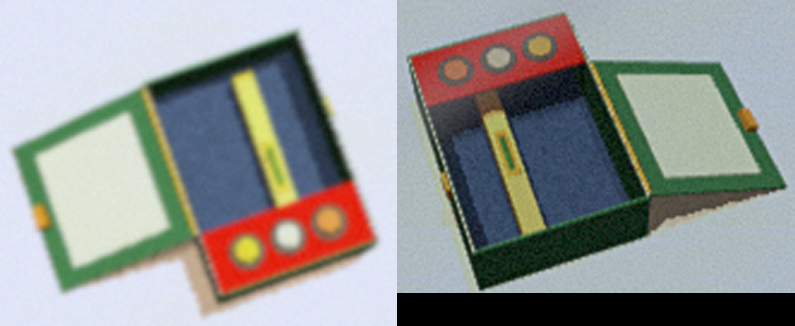

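The crop confirms that the bar in the box is wooden with a green vial and runs under the red tray, and the fold-back lid is on +y. In the top view the tray spans about (285..340, 198..237) and the level's free end is near (296,163). Next I measure with masks in both views.

```bash
cat > h.py <<'E'
import numpy as np,cv2
from bench import ctrl,get_image,get_calibration
from scipy.spatial.transform import Rotation as Ro
def ray(n,uv,c=None):
    c=c or get_calibration(n);K=np.array(c["camera_matrix"]);V=np.array(c["view"])
    uv=np.atleast_2d(uv).astype(float);p=(uv-K[:2,2])/K[0,0]
    if n=="wrist":
        r=np.linalg.norm(p,axis=1,keepdims=True)+1e-12;d=np.c_[p/r*np.sin(r),np.cos(r)]
    else: d=np.c_[p,np.ones(len(p))]
    d=d*[1,-1,-1];R=V[:3,:3];o=-R.T@V[:3,3];d=d@R
    return o,d/np.linalg.norm(d,axis=1,keepdims=True)
def plane(n,uv,z,c=None):
    o,d=ray(n,uv,c);return o+d*((z-o[2])/d[:,2:])
def tri(rays):
    A=0;b=0
    for o,d in rays: P=np.eye(3)-np.outer(d,d);A=A+P;b=b+P@o
    p=np.linalg.solve(A,b);return p,[np.linalg.norm((np.eye(3)-np.outer(d,d))@(p-o)) for o,d in rays]
def hsv(im):return cv2.cvtColor(im,cv2.COLOR_RGB2HSV)
def Rt(s):return Ro.from_euler("xyz",s["orientation"])
def delta(p,R,s=None):
    s=s or ctrl.state();R0=Rt(s)
    return np.round(np.r_[R0.inv().apply(np.array(p)-s["tool_pos"])*1000,(R0.inv()*R).as_rotvec()],3)
E
python3 - <<'E'
from h import *
ims={n:cv2.cvtColor(cv2.imread(f"pics/{n}0.png"),cv2.COLOR_BGR2RGB) for n in("top","scene")}
roi={"top":(140,245,218,346),"scene":(178,300,208,374)}
Q={}
for n in ims:
    H=hsv(ims[n]).astype(int);m=np.zeros(H.shape[:2],bool);a,b,c,d=roi[n];m[a:b,c:d]=1
    for nm,msk,z in(("tray",((H[...,0]<6)|(H[...,0]>172))&(H[...,1]>150)&(H[...,2]>90),.084),("level",(H[...,0]>20)&(H[...,0]<35)&(H[...,1]>75)&(H[...,2]>80),.032)):
        cs,_=cv2.findContours((m&msk).astype(np.uint8),0,2);k=max(cs,key=cv2.contourArea)
        r=cv2.minAreaRect(k);B=cv2.boxPoints(r);print(n,nm,np.round(r[0],1),np.round(r[1],1),cv2.contourArea(k));print(B.round(1).tolist());print(plane(n,B,z).round(4).tolist())
        Q[n,nm]=B
    G=m&(H[...,0]>45)&(H[...,0]<90)&(H[...,1]>70)
s=ctrl.state();c=get_calibration("wrist");V=np.array(c["view"]);R=Rt(s)
print("cam in tool",R.inv().apply(-V[:3,:3].T@V[:3,3]-s["tool_pos"]),R.inv().apply(-V[2,:3]))
E
```

```text
top tray [310.1 215.8] [20.  51.9] 947.0
[[282.29998779296875, 215.3000030517578], [331.0, 197.5], [337.79998779296875, 216.3000030517578], [289.1000061035156, 234.10000610351562]]
[[0.4213, 0.0217, 0.084], [0.4831, -0.1453, 0.084], [0.4182, -0.1676, 0.084], [0.3572, -0.0015, 0.084]]
top level [302.5 184. ] [44.   7.4] 274.0
[[291.70001220703125, 164.5], [298.70001220703125, 162.10000610351562], [313.29998779296875, 203.5], [306.3999938964844, 206.0]]
[[0.6127, -0.0126, 0.032], [0.6219, -0.0376, 0.032], [0.4708, -0.0888, 0.032], [0.4619, -0.0641, 0.032]]
scene tray [260.6 202.9] [15.5 46.8] 243.0
[[236.0, 203.0], [280.3999938964844, 188.1999969482422], [285.29998779296875, 202.89999389648438], [240.89999389648438, 217.6999969482422]]
[[0.4229, -0.1112, 0.084], [0.3732, 0.0049, 0.084], [0.4224, 0.0183, 0.084], [0.4699, -0.0955, 0.084]]
scene level [256.1 249.3] [51.3  9.5] 421.0
[[243.1999969482422, 226.6999969482422], [252.1999969482422, 223.5], [269.0, 272.0], [260.0, 275.1000061035156]]
[[0.4629, -0.0939, 0.032], [0.4527, -0.0704, 0.032], [0.5983, -0.0218, 0.032], [0.6071, -0.0439, 0.032]]
cam in tool [ 0.08058696  0.00069243 -0.08130715] [-2.85838297e-01 -4.19506627e-04  9.58277774e-01]
```

Run:
```python
from h import *
print(delta([.53,-.055,.30],Ro.from_euler("xyz",[np.pi,0,.328+np.pi])))
```

```text
[-5.27127e+02 -5.97193e+02  2.67300e+00 -1.00000e-03 -0.00000e+00
 -5.78000e-01]
```

Units first: shifts go in shares of 500 mm and turns go in shares of 60 degrees. So -299 mm is -0.598, -269 mm is -0.538, -0.29 rad is -0.2769.

Call:
{"method": "move_arm", "body": {
  "deltas": [
    [1, -0.052, -0.06, 0, 0, 0, -0.0286],
    [1, -0.106, -0.12, 0, 0, 0, -0.0573],
    [1, -0.158, -0.18, 0, 0, 0, -0.0859],
    [1, -0.21, -0.238, 0, 0, 0, -0.1146],
    [1, -0.264, -0.298, 0, 0, 0, -0.1432],
    [1, -0.316, -0.358, 0, 0, 0, -0.1719],
    [1, -0.37, -0.418, 0, 0, 0, -0.2005],
    [1, -0.422, -0.478, 0, 0, 0, -0.2292],
    [1, -0.474, -0.538, 0, 0, 0, -0.2578],
    [1, -0.528, -0.598, 0.002, 0, 0, -0.2769]
  ]
}}

```text
time_s: 0.98
tool_pos: [0.3489, 0.2973, 0.3019]
orientation: [3.141, 0.0, -3.099]
force: [-0.4, 0.1, 0.4]
width: 0.0928
grasp_force: 0.0
```

Run:
```python
from h import *
print(delta([.53,-.055,.30],Ro.from_euler("xyz",[np.pi,0,.328+np.pi])),ctrl.state()["tool_pos"])
```

```text
[-1.65994e+02 -3.59652e+02  1.85200e+00  0.00000e+00  0.00000e+00
 -2.86000e-01] [0.3489304  0.29730296 0.30188727]
```

In the tool's units: -360 mm is -0.72, -324 mm is -0.648, -0.286 rad is -0.2731.

Call:
{"method": "move_arm", "body": {
  "deltas": [
    [1, -0.034, -0.072, 0, 0, 0, -0.0286],
    [1, -0.066, -0.144, 0, 0, 0, -0.0573],
    [1, -0.1, -0.216, 0, 0, 0, -0.0859],
    [1, -0.132, -0.288, 0, 0, 0, -0.1146],
    [1, -0.166, -0.36, 0, 0, 0, -0.1432],
    [1, -0.2, -0.432, 0, 0, 0, -0.1719],
    [1, -0.232, -0.504, 0, 0, 0, -0.2005],
    [1, -0.266, -0.576, 0, 0, 0, -0.2292],
    [1, -0.298, -0.648, 0.002, 0, 0, -0.2578],
    [1, -0.332, -0.72, 0.004, 0, 0, -0.2731]
  ]
}}

```text
time_s: 1.82
tool_pos: [0.5294, -0.0561, 0.2997]
orientation: [-3.142, 0.0, -2.814]
force: [0.6, 0.7, 0.2]
width: 0.0927
grasp_force: 0.0
```

Call:
{"method": "move_arm", "body": {
  "deltas": [
    [1, 0, 0, 0, 0, 0, 0],
    [1, 0, 0, 0, 0, 0, 0]
  ]
}}

```text
time_s: 1.98
tool_pos: [0.5294, -0.0555, 0.299]
orientation: [3.141, -0.001, -2.818]
force: [0.0, 0.7, 0.5]
width: 0.0929
grasp_force: 0.0
```

Run:
```python
from h import *
import json
s=ctrl.state();print(s["tool_pos"],s["orientation"],s["joint_positions"])
c=get_calibration("wrist");im=get_image("wrist");cv2.imwrite("pics/w1.png",im[:,:,::-1]);json.dump({k:np.array(v).tolist() for k,v in c.items() if k in("camera_matrix","view")},open("w1.json","w"))
```

```text
[ 0.52939506 -0.05550143  0.2989811 ] [ 3.14086246e+00 -1.40021365e-03 -2.81837992e+00] [-1.52385018e-01 -1.95979859e-01  1.75044970e+00  8.04446668e-06
  1.58870196e+00 -2.04639343e+00]
```

View pics/w1.png

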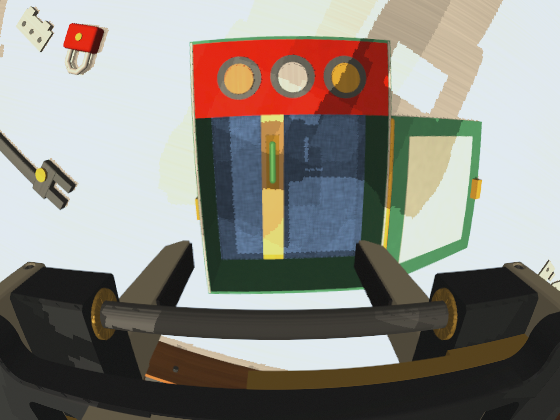

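The wrist view shows the level from the tray edge (262–284, 115) to its free end (263–284, 258), with the tray edge running (195,116)–(391,118).

Run:
```python
from h import *
import json
c=json.load(open("w1.json"));im=cv2.cvtColor(cv2.imread("pics/w1.png"),cv2.COLOR_BGR2RGB);H=hsv(im).astype(int)
m=np.zeros(H.shape[:2],bool);m[112:275,245:300]=1
L=m&(H[...,0]>8)&(H[...,0]<35)&(H[...,1]>90)&(H[...,2]>60)
ys=range(122,256,6);pl=[];pr=[]
for y in ys:
    x=np.where(L[y])[0]
    if len(x)>10: pl.append((x.min()-.5,y));pr.append((x.max()+.5,y))
A=plane("wrist",pl,.032,c);B=plane("wrist",pr,.032,c)
for P in(A,B):
    k=np.polyfit(P[:,0],P[:,1],1);print("edge yaw",np.arctan(k[0]),"y@.55",np.polyval(k,.55))
print("width",np.linalg.norm(A-B,axis=1).round(4))
col=L[:,266:281];e=[np.where(col[:,i])[0].max()+.5 for i in range(col.shape[1])];print("end rows",e)
fe=(273.5,np.median(e));F=plane("wrist",fe,.032,c);print("free end @.032",F)
# two-view height: top camera free end mid
tp=np.array([295.2,163.3]);o1,d1=ray("wrist",fe,c);o2,d2=ray("top",tp);print("tri free",tri([(o1,d1[0]),(o2,d2[0])]))
T=((H[...,0]<6)|(H[...,0]>172))&(H[...,1]>150)&(H[...,2]>90);T[:, :185]=0;T[130:]=0
cs,_=cv2.findContours(T.astype(np.uint8),0,2);k=max(cs,key=cv2.contourArea)[:,0]
br=k[np.argmax(k.sum(1))];bl=k[np.argmax(k[:,1]-k[:,0])];print(bl,br)
W=plane("wrist",[bl,br],.084,c);print(W,np.linalg.norm(W[0]-W[1]))
for p,q in((br,(282.3,215.3)),(bl,(331,197.5))):
    o1,d1=ray("wrist",p,c);o2,d2=ray("top",q);print("tri tray",tri([(o1,d1[0]),(o2,d2[0])]))
```

```text
edge yaw 0.3301959597263441 y@.55 -0.06147720970343648
edge yaw 0.32877473104417976 y@.55 -0.036010259577675785
width [0.0244 0.0245 0.0245 0.0246 0.0247 0.0237 0.0237 0.0238 0.0228 0.024
 0.0241 0.0242 0.0244 0.0245 0.0246 0.0248 0.0238 0.0239 0.0229 0.0242
 0.0244 0.0234 0.0248]
end rows [np.float64(259.5), np.float64(259.5), np.float64(259.5), np.float64(259.5), np.float64(259.5), np.float64(259.5), np.float64(259.5), np.float64(259.5), np.float64(259.5), np.float64(258.5), np.float64(258.5), np.float64(258.5), np.float64(258.5), np.float64(258.5), np.float64(258.5)]
free end @.032 [[ 0.61556151 -0.02569034  0.032     ]]
tri free (array([ 0.61838345, -0.02510683,  0.02659087]), [np.float64(0.00038574398948164974), np.float64(0.0003857439894815035)])
[196 118] [387 115]
[[ 0.48051687 -0.14591361  0.084     ]
 [ 0.4197215   0.02080679  0.084     ]] 0.17745920262753231
tri tray (array([0.42042136, 0.02111527, 0.08454904]), [np.float64(0.0008020903390610563), np.float64(0.0008020903390610729)])
tri tray (array([ 0.47946199, -0.14253726,  0.10157679]), [np.float64(0.000764043953684761), np.float64(0.0007640439536846138)])
```

Run:
```python
from h import *
print(delta([.5408,-.0517,.096],Ro.from_euler("xyz",[np.pi,0,.3295+np.pi])))
```

```text
[-1.21540e+01 -1.44400e+00  2.03265e+02  1.00000e-03 -1.00000e-03
 -5.00000e-03]
```

In the tool's units: 120 mm is 0.24, 115 mm is 0.23, -0.005 rad is -0.0048.

Call:
{"method": "move_arm", "body": {
  "deltas": [
    [0.55, -0.024, -0.003, 0.02, 0, 0, -0.0048],
    [0.55, -0.024, -0.003, 0.05, 0, 0, -0.0048],
    [0.55, -0.024, -0.003, 0.09, 0, 0, -0.0048],
    [0.55, -0.024, -0.003, 0.13, 0, 0, -0.0048],
    [0.55, -0.024, -0.003, 0.17, 0, 0, -0.0048],
    [0.55, -0.024, -0.003, 0.21, 0, 0, -0.0048],
    [0.55, -0.024, -0.003, 0.23, 0, 0, -0.0048],
    [0.55, -0.024, -0.003, 0.24, 0, 0, -0.0048],
    [0.55, -0.024, -0.003, 0.24, 0, 0, -0.0048]
  ]
}}

```text
time_s: 2.78
tool_pos: [0.5404, -0.0509, 0.1789]
orientation: [3.141, -0.001, -2.81]
force: [-0.2, -0.2, -0.3]
width: 0.0513
grasp_force: 0.0
```

Run:
```python
from h import *
s=ctrl.state();print(delta([.5408,-.0517,.096],Ro.from_euler("xyz",[np.pi,0,.3295+np.pi])),s["width"])
c=get_calibration("wrist");im=get_image("wrist");cv2.imwrite("pics/w2.png",im[:,:,::-1])
H=hsv(im).astype(int)
m=np.zeros(H.shape[:2],bool);m[:300,225:320]=1
L=m&(H[...,0]>8)&(H[...,0]<35)&(H[...,1]>90)&(H[...,2]>60)
for z in(.027,.032):
  for y in range(150,290,20):
    x=np.where(L[y])[0]
    if len(x)>10:
        P=plane("wrist",[(x.min()-.5,y),(x.max()+.5,y)],z,c);print(z,y,x.min(),x.max(),P.mean(0).round(4),np.linalg.norm(P[0]-P[1]).round(4))
```

```text
[-2.1300e-01 -9.1800e-01  8.2876e+01  1.0000e-03 -1.0000e-03  2.0000e-03] 0.05125578594955168
0.027 150 254 287 [ 0.4918 -0.069   0.027 ] 0.0245
0.027 170 254 287 [ 0.5057 -0.0642  0.027 ] 0.0248
0.027 190 255 287 [ 0.5198 -0.059   0.027 ] 0.0244
0.027 210 255 287 [ 0.5345 -0.054   0.027 ] 0.0248
0.027 230 256 286 [ 0.5497 -0.0488  0.027 ] 0.0238
0.027 250 256 286 [ 0.5657 -0.0433  0.027 ] 0.0244
0.027 270 256 286 [ 0.5826 -0.0375  0.027 ] 0.025
0.032 150 254 287 [ 0.4912 -0.0691  0.032 ] 0.024
0.032 170 254 287 [ 0.5048 -0.0645  0.032 ] 0.0242
0.032 190 255 287 [ 0.5186 -0.0593  0.032 ] 0.0239
0.032 210 255 287 [ 0.533  -0.0544  0.032 ] 0.0243
0.032 230 256 286 [ 0.5479 -0.0493  0.032 ] 0.0233
0.032 250 256 286 [ 0.5635 -0.044   0.032 ] 0.0239
0.032 270 256 286 [ 0.5801 -0.0383  0.032 ] 0.0245
```

View pics/w2.png

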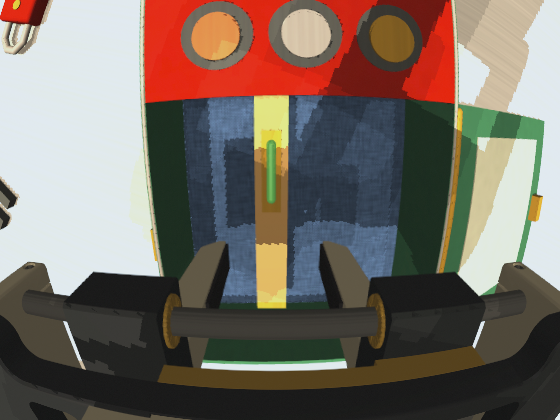

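The picture shows the fingers straddling the level, which runs (256–287, 96–308), inside both box walls. The line matches the earlier measurement, so I'm descending.

In the tool's units: 82 mm is 0.164, 78 mm is 0.156, 0.002 rad is 0.0019.

Call:
{"method": "move_arm", "body": {
  "deltas": [
    [0.55, 0, -0.002, 0.02, 0, 0, 0.0019],
    [0.55, 0, -0.002, 0.044, 0, 0, 0.0019],
    [0.55, 0, -0.002, 0.07, 0, 0, 0.0019],
    [0.55, 0, -0.002, 0.096, 0, 0, 0.0019],
    [0.55, 0, -0.002, 0.12, 0, 0, 0.0019],
    [0.55, 0, -0.002, 0.14, 0, 0, 0.0019],
    [0.55, 0, -0.002, 0.156, 0, 0, 0.0019],
    [0.55, 0, -0.002, 0.164, 0, 0, 0.0019],
    [0.55, 0, -0.002, 0.164, 0, 0, 0.0019],
    [0.55, 0, -0.002, 0.164, 0, 0, 0.0019]
  ]
}}

```text
time_s: 3.67
tool_pos: [0.5414, -0.0525, 0.0979]
orientation: [-3.142, 0.0, -2.812]
force: [-0.1, 0.8, -0.4]
width: 0.0512
grasp_force: 0.0
```

In the tool's units: 1 mm is 0.002.

Call:
{"method": "move_arm", "body": {
  "deltas": [
    [0.4, 0, 0, 0.002, 0, 0, 0],
    [0.3, 0, 0, 0.002, 0, 0, 0],
    [0.2, 0, 0, 0.002, 0, 0, 0],
    [0.1, 0, 0, 0.002, 0, 0, 0],
    [0, 0, 0, 0.002, 0, 0, 0],
    [0, 0, 0, 0.002, 0, 0, 0],
    [0, 0, 0, 0.002, 0, 0, 0],
    [0, 0, 0, 0.002, 0, 0, 0],
    [0, 0, 0, 0.002, 0, 0, 0],
    [0, 0, 0, 0.002, 0, 0, 0]
  ],
  "squeeze": 50
}}

```text
time_s: 4.5
tool_pos: [0.5414, -0.0525, 0.097]
orientation: [-3.141, 0.0, -2.812]
force: [-1.3, 0.4, 5.2]
width: 0.024
grasp_force: 50.0
```

```bash
cat > plan.py <<'E'
import numpy as np
a=150
def tcp(th,k=None):
    f=th/26;xt=-115+11*f;zt=(7+2*f) if th>0 or k else 4
    t=np.radians(th);return np.array([xt+a*np.cos(t)-93*np.sin(t),zt+a*np.sin(t)+93*np.cos(t)])
def rel(p0,th0,p1,th1):
    d=p1-p0;t=np.radians(th0)   # tool x=-level x, tool z=-level z
    u=np.array([np.cos(t),np.sin(t)]);n=np.array([-np.sin(t),np.cos(t)])
    return [round(float(-d@u),1),0,round(float(-d@n),1),0,round(float(-np.radians(th1-th0)),3),0]
if __name__=="__main__":
    print(rel(tcp(0),0,tcp(0,1),0))
    for th0,ths in((0,np.arange(1.5,12.1,1.5)),(12,np.r_[np.arange(13.5,25.6,1.5),26])):
        for th in ths: print(th,rel(tcp(th0),th0,tcp(th),th))
E
python3 plan.py
```

```text
[0.0, 0, -3.0, 0, -0.0, 0]
1.5 [1.9, 0, -7.0, 0, -0.026, 0]
3.0 [3.8, 0, -11.0, 0, -0.052, 0]
4.5 [5.9, 0, -14.8, 0, -0.079, 0]
6.0 [8.0, 0, -18.6, 0, -0.105, 0]
7.5 [10.2, 0, -22.4, 0, -0.131, 0]
9.0 [12.6, 0, -26.0, 0, -0.157, 0]
10.5 [15.0, 0, -29.6, 0, -0.183, 0]
12.0 [17.5, 0, -33.1, 0, -0.209, 0]
13.5 [1.8, 0, -3.9, 0, -0.026, 0]
15.0 [3.8, 0, -7.7, 0, -0.052, 0]
16.5 [5.8, 0, -11.4, 0, -0.079, 0]
18.0 [8.0, 0, -15.1, 0, -0.105, 0]
19.5 [10.2, 0, -18.7, 0, -0.131, 0]
21.0 [12.5, 0, -22.2, 0, -0.157, 0]
22.5 [14.9, 0, -25.6, 0, -0.183, 0]
24.0 [17.5, 0, -29.0, 0, -0.209, 0]
25.5 [20.1, 0, -32.3, 0, -0.236, 0]
26.0 [20.9, 0, -33.3, 0, -0.244, 0]
```

In the tool's units: -33.1 mm is -0.0662, -29.6 mm is -0.0592, -0.209 rad is -0.1996.

Call:
{"method": "move_arm", "body": {
  "deltas": [
    [0, 0, 0, -0.004, 0, 0, 0],
    [0, 0, 0, -0.006, 0, 0, 0],
    [0, 0.0038, 0, -0.014, 0, -0.0248, 0],
    [0, 0.0076, 0, -0.022, 0, -0.0497, 0],
    [0, 0.0118, 0, -0.0296, 0, -0.0754, 0],
    [0, 0.016, 0, -0.0372, 0, -0.1003, 0],
    [0, 0.0204, 0, -0.0448, 0, -0.1251, 0],
    [0, 0.0252, 0, -0.052, 0, -0.1499, 0],
    [0, 0.03, 0, -0.0592, 0, -0.1748, 0],
    [0, 0.035, 0, -0.0662, 0, -0.1996, 0]
  ]
}}

```text
time_s: 5.33
tool_pos: [0.5244, -0.0583, 0.1303]
orientation: [-3.141, 0.212, -2.812]
force: [0.1, -0.4, -1.9]
width: 0.0233
grasp_force: 50.0
```

In the tool's units: -33.3 mm is -0.0666, -29 mm is -0.058, -0.244 rad is -0.233.

Call:
{"method": "move_arm", "body": {
  "deltas": [
    [0, 0.0036, 0, -0.0078, 0, -0.0248, 0],
    [0, 0.0076, 0, -0.0154, 0, -0.0497, 0],
    [0, 0.0116, 0, -0.0228, 0, -0.0754, 0],
    [0, 0.016, 0, -0.0302, 0, -0.1003, 0],
    [0, 0.0204, 0, -0.0374, 0, -0.1251, 0],
    [0, 0.025, 0, -0.0444, 0, -0.1499, 0],
    [0, 0.0298, 0, -0.0512, 0, -0.1748, 0],
    [0, 0.035, 0, -0.058, 0, -0.1996, 0],
    [0, 0.0418, 0, -0.0666, 0, -0.233, 0],
    [0, 0.0418, 0, -0.0666, 0, -0.233, 0]
  ]
}}

```text
time_s: 6.17
tool_pos: [0.4982, -0.0673, 0.1585]
orientation: [-3.141, 0.456, -2.813]
force: [-0.5, -0.7, -1.9]
width: 0.0238
grasp_force: 50.0
```

Call:
{"method": "move_arm", "body": {
  "deltas": [
    [0, 0, 0, 0, 0, 0, 0],
    [0, 0, 0, 0, 0, 0, 0],
    [0, 0, 0, 0, 0, 0, 0]
  ]
}}

```text
time_s: 6.42
tool_pos: [0.499, -0.0669, 0.158]
orientation: [3.141, 0.452, -2.812]
force: [-0.7, 0.1, -1.4]
width: 0.0233
grasp_force: 50.0
```

Run:
```python
from h import *
w=get_image("wrist");s=get_image("scene");
s=cv2.resize(s[130:300,180:400],None,fx=2,fy=2,interpolation=cv2.INTER_CUBIC);w=w[:340:,130:450]
o=np.zeros((340,760,3),np.uint8);o[:,:320]=w;o[:,320:]=s
cv2.imwrite("pics/c3.png",o[:,:,::-1])
```

```text
(no output)
```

View pics/c3.png

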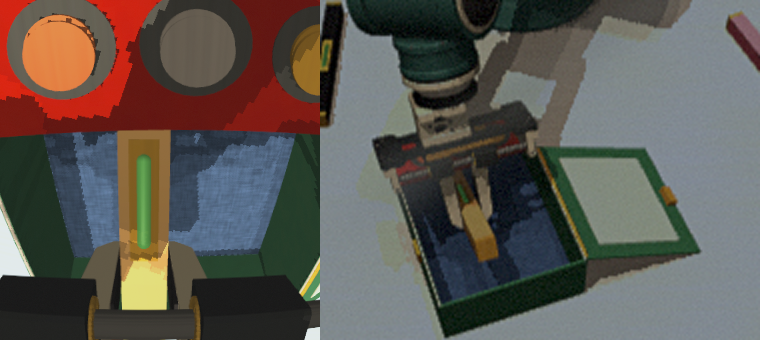

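The level is tilted about 26° in the fingers. Its free end, at crop (485,245), is where it should be for 122 mm height, and the wrist force shows only the level's weight. I'm drawing it out along the slant.

In the tool's units: -96 mm is -0.192, -91 mm is -0.182.

Call:
{"method": "move_arm", "body": {
  "deltas": [
    [0, -0.012, 0, 0, 0, 0, 0],
    [0, -0.03, 0, 0, 0, 0, 0],
    [0, -0.05, 0, 0, 0, 0, 0],
    [0, -0.072, 0, 0, 0, 0, 0],
    [0, -0.096, 0, 0, 0, 0, 0],
    [0, -0.12, 0, 0, 0, 0, 0],
    [0, -0.144, 0, 0, 0, 0, 0],
    [0, -0.166, 0, 0, 0, 0, 0],
    [0, -0.182, 0, 0, 0, 0, 0],
    [0, -0.192, 0, 0, 0, 0, 0]
  ]
}}

```text
time_s: 7.35
tool_pos: [0.5815, -0.0387, 0.2006]
orientation: [-3.141, 0.453, -2.812]
force: [0.4, -0.4, -1.2]
width: 0.0237
grasp_force: 50.0
```

Call:
{"method": "move_arm", "body": {
  "deltas": [
    [0, -0.008, 0, -0.016, 0, 0, 0],
    [0, -0.018, 0, -0.037, 0, 0, 0],
    [0, -0.03, 0, -0.062, 0, 0, 0],
    [0, -0.042, 0, -0.086, 0, 0, 0],
    [0, -0.056, 0, -0.114, 0, 0, 0],
    [0, -0.068, 0, -0.14, 0, 0, 0],
    [0, -0.08, 0, -0.164, 0, 0, 0],
    [0, -0.092, 0, -0.188, 0, 0, 0],
    [0, -0.1, 0, -0.206, 0, 0, 0],
    [0, -0.105, 0, -0.216, 0, 0, 0]
  ]
}}

```text
time_s: 8.18
tool_pos: [0.5805, -0.0391, 0.3221]
orientation: [-3.141, 0.454, -2.812]
force: [0.9, 0.5, -1.7]
width: 0.0235
grasp_force: 50.0
```

Run:
```python
from h import *
s=ctrl.state();R0=Rt(s);g=s["tool_pos"]+R0.apply([0,0,.065]);print(g,s["force"])
Rf=Ro.from_euler("xyz",[np.pi,0,.3295+np.pi])
p=g+[0,0,.065];p[:2]-=.03*np.array([.946,.324]);print(p,delta(p,Rf))
```

```text
[ 0.60755938 -0.0299643   0.26372664] [ 0.87922986  0.48112978 -1.65469974]
[ 0.57917938 -0.0396843   0.32872664] [-1.573e+00 -7.200e-02 -6.571e+00 -1.000e-03  4.540e-01 -0.000e+00]
```

In the tool's units: -6.5 mm is -0.013, -6 mm is -0.012, 0.454 rad is 0.4335.

Call:
{"method": "move_arm", "body": {
  "deltas": [
    [0, 0, 0, -0.002, 0, 0.0382, 0],
    [0, 0, 0, -0.002, 0, 0.0859, 0],
    [0, 0, 0, -0.004, 0, 0.1337, 0],
    [0, 0, 0, -0.006, 0, 0.191, 0],
    [0, -0.002, 0, -0.008, 0, 0.2483, 0],
    [0, -0.002, 0, -0.01, 0, 0.3056, 0],
    [0, -0.002, 0, -0.01, 0, 0.3533, 0],
    [0, -0.002, 0, -0.012, 0, 0.3915, 0],
    [0, -0.003, 0, -0.013, 0, 0.4202, 0],
    [0, -0.003, 0, -0.013, 0, 0.4335, 0]
  ]
}}

```text
time_s: 9.02
tool_pos: [0.5793, -0.0395, 0.3263]
orientation: [3.141, -0.003, -2.812]
force: [0.1, 0.6, -1.9]
width: 0.0237
grasp_force: 50.0
```

Call:
{"method": "move_arm", "body": {
  "deltas": [
    [0, 0, 0, 0, 0, 0, 0],
    [0, 0, 0, 0, 0, 0, 0],
    [0, 0, 0, 0, 0, 0, 0],
    [0, 0, 0, 0, 0, 0, 0],
    [0, 0, 0, 0, 0, 0, 0],
    [0, 0, 0, 0, 0, 0, 0]
  ]
}}

```text
time_s: 9.52
tool_pos: [0.5789, -0.0397, 0.3268]
orientation: [-3.142, -0.001, -2.813]
force: [0.8, 0.0, -1.4]
width: 0.0238
grasp_force: 50.0
```

Run:
```python
from h import *
w=get_image("wrist");s=get_image("scene");
s=cv2.resize(s[100:300,150:400],None,fx=1.9,fy=1.7,interpolation=cv2.INTER_CUBIC);w=w[:340:,130:450]
o=np.zeros((340,320+s.shape[1],3),np.uint8);o[:,:320]=w;o[:,320:]=s[:340]
cv2.imwrite("pics/c4.png",o[:,:,::-1]);print(o.shape)
```

```text
(340, 795, 3)
```

View pics/c4.png

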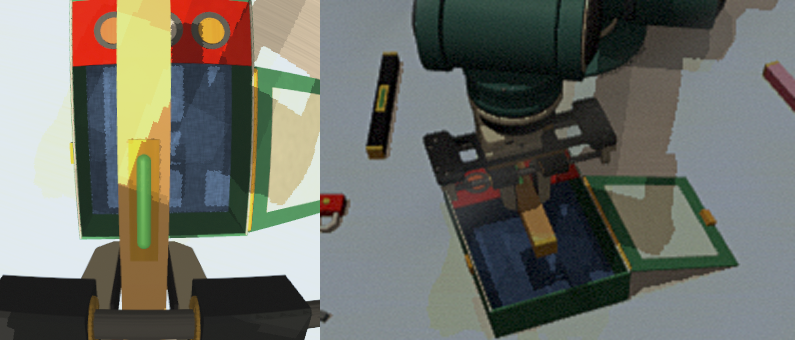

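The level hangs horizontal and vial up. The vial sits at the same wrist pixels (145, 155–248) as just after the grip, so it hasn't slipped. Its underside is about 0.23 m up, and I'm handing in.

```bash
python3 -c "
from bench import workorder
print(workorder.finish_job())"
```

```text
the job is handed in; nothing more can be done
None
```

The spirit level is out of the cash box without forcing and was handed in at about 9.6 s; it is held level, vial up, with its underside about 0.15 m above the box top by my measurements, but the hand-in gave no verdict.

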